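# Ratchet the column clamp tight on a filter cartridge

### The arm

A 6-joint arm with a two-finger parallel gripper is mounted at the origin on the work surface. World frame = base frame: x ahead of the robot, y to its left, z up, the work surface at z = 0. Lengths are in m, angles in rad, forces in N, time in s.
With the tool pointing down it reaches from about 0.35 to 0.975 m from the base axis. Payload 4.9 kg.
Tool frame: the origin (TCP) lies on the centre line of the jaws, within the pads' length; the fingertips stand 11 mm ahead of it and the grasp point (between the pads) lies 8 mm behind it; z points along the fingers, y is the direction in which the jaws open and shut (so a half turn about z gives the same grasp; the last joint's range is limited). The gripper opens to 85 mm and grips with 20 to 120 N. Pads are 22 mm wide; open, the fingers measure 114 mm over their backs; the gripper's body (76 mm by 85 mm) begins 54 mm behind the grasp point. The pads swing forward as they close: fully open they stand 13 mm farther back than shut.
Start: joints at [-1.401, 0.053, 1.613, -0, 1.476, -0.119], TCP at [0.178, -0.599, 0.242] pointing down, gripper open.
Joint ranges: [-3.01, 3.01], [-1.01, 2.22], [0.06, 2.58], [-1.02, 4.17], [0.09, 2.62], [-3.14, 3.14]. Speed limits (rad/s): [2.57, 2.57, 3.14, 3.14, 3.14, 3.14].

### API

Orientations are given as [roll, pitch, yaw] about the fixed x, y, z axes, in that order (R = Rz(yaw) Ry(pitch) Rx(roll)).
In Python, from cell import ctrl gives the robot as it stands. The module is installed in compiled form; this text tells all that it offers.
- The arm moves only by the tool step_arm, never from a script. Its argument "series" is a list of rows, each a list of 7 numbers: the finger opening in cm, from 0 to 8.54, then the shift along the tool's x, y, z in cm, then the turn, a rotation vector about the tool's x, y, z in degrees. A call has 1 to 5 rows; each row shifts and turns the commanded pose from where the row before left it, along the tool's axes as they then stand; what a row does not reach is not made up. A row lasts 1/10 s, in which the tool goes at most 50 mm and 8.59 degrees, less where a joint would pass 70% of its speed; a pose out of reach is approached as far as the arm can. A call is refused whole if a number of a shift passes 5 or a number of a turn 8.59, either way. A call with a gripper value outside its range is refused whole. The fingers move at their own pace and stop on an object; "squeeze" is the grip in N (left out, the last holds). Time passes only in rows, so rows that do not move let the fingers close. It gives the time, the measured TCP pose, the force and the opening at its end, in the units of the state.
- ctrl.state(): the state, without advancing time (a new reading comes with each control period).
- ctrl.get_image(name): name is "scene" or "top"; returns a dict with "frame" (480x640x3 uint8, red, green, blue), "z_map" (480x640 float32, m along the optical axis (not along the pixel's ray), 0 where there is no reading), "intrinsics" (3x3 intrinsics, pixels), "k1" (the pictures are not rectified: a ray, as slopes to the right and down, at radius r is drawn at 1 + k1 r^2 times it, then the intrinsics apply), "rvec" (rotation vector, rad) and "tvec" (3), from world to camera coordinates, as OpenCV has them. Camera axes: x right, y down, z forward; pixel columns grow to the right and rows downward; lengths in m; the calibration is good to about 2 mm. A picture is of the moment at which its call begins.
- ctrl.job_done(): hands the job in, once; it reports no verdict.
The state is a dict: "time_s": time; "joint_positions": joint angles; "dq": joint speeds; "effort": joint torques, N m; "tool_pos": TCP position; "orientation": TCP orientation; "force": force on the tool from outside, world axes, zero at the start; "ft_torque": the same for the moment, N m; "width": opening from 0.0 (shut) to 1.0 (fully open).
Only numpy, scipy, OpenCV 4.12 (cv2) and the standard library are available. Lean on these libraries where they do the work, as an engineer would, in place of code of your own. Each camera call takes 0.05 s, during which the arm holds its last target. There are 200 camera calls.

### The job

Stand the blue-capped filter cartridge upright in the blue V seat of the column clamp and let go of it. Then work the orange-knobbed ratchet lever back and forth between its two stop posts until the grey jaw holds the cartridge firmly in the V, stopping as soon as the lever goes clearly heavy, because forcing it further cracks the cartridge. Leave the cartridge clamped there, let go of the lever, and leave the other things on the table where they are.

Things in the scene. Friction and masses are not known exactly. Their poses are not given: they have to be found in the camera images.
- cartridge: clear filter cartridge with a BLUE cap, an upright cylinder 40 mm across and 105 mm tall, about 0.13 to 0.25 kg; origin at the centre of its underside, z up its axis. The cap is its top 25 mm and can be gripped from above. Squeezed by the jaw with more than 60 N it cracks
- clamp: column clamp bolted to the table; origin at table height on the upright axis of its bolt. The lever lies over the bolt and points along the clamp's -x, towards the robot. Two steel stop posts (66 mm tall, 14 mm thick, at x -49, y +/-43 mm) limit the lever. The grey jaw (44 mm wide, 14 to 46 mm high) slides along the clamp's -y towards the V seat
- pivot (a point): point on the bolt's upright axis, 68 mm above the table, over the toothed ratchet wheel. Turning the bolt clockwise drives the jaw along the clamp's -y, 12 mm per rad. At the start the jaw stands 13 to 25 mm clear of a cartridge that is home in the V. The bolt keeps its grip by friction once the lever is let go; a squeeze above 35 N slips back to about that
- vseat: aluminium floor plate (110 x 74 mm, 8 mm thick) with the blue V block on it, V faces up to 46 mm high; fixed, same axes as the clamp. The V lies on its -y side and opens towards +y, where the jaw comes from. A cartridge stood some mm short of the V is slid home by the jaw
- seat (a point): where the centre of the cartridge's underside is when it is fully home in the V: on the floor plate, 8 mm above the table, at x +24 mm, y -134 to -146 mm in the clamp's frame (differs each time)
- knob (a point): orange upright knob at the end of the ratchet lever: a cylinder 22 mm across, from 66 to 114 mm above the table; this point is on its axis at 92 mm height, 120 mm from the bolt's axis. The lever bar under it is 20 mm wide, its top at 68 mm
- lever (a joint): lever angle, rad, -0.45 to 0.45 (stop posts); 0 along the clamp's -x, positive clockwise from above (knob towards clamp's +y). Clockwise tightens; back, it clicks freely over teeth 0.35 rad apart. A full swing gains 8.4 mm of jaw. Push at the knob: 4 N running free, then 5.8 N at 20 N squeeze (barely firm), 7 N at 30 N (right), 9.5 N at 60 N (cracks)
- old_cartridge: used filter cartridge, same shape and size as the blue one but with a RED cap; stands upright on the table; leave alone
- meter: yellow hand multimeter lying flat, 150 x 75 x 32 mm; leave alone
- tray: grey four-way parts tray, 130 x 180 x 35 mm; leave alone
- screwdriver: red-handled screwdriver lying on the table; leave alone
- tape: blue roll of tape lying flat, 100 mm across, 25 mm high; leave alone
- jar: clear jar with white lid, 66 mm across, 75 mm tall; leave alone
- marker: black marker pen lying on the table, 14 mm thick; leave alone
Not all that is in view belongs to the job. Leave any black or yellow look-alike of the cartridge alone. Leave any green look-alike of the vseat alone.

How it is judged:
By the outcome, as a careful person would: the job done as asked, in the order asked, and still so for the second after the job is handed in, with the robot touching nothing.
It also fails if it takes over 64 s, if anything falls off the work surface, if the arm or the gripper's body presses on something with over 40 N, if the wrist force passes 120 N, or if a joint passes its speed limit or range.

## Working session

There is one attempt and no reset: what is moved stays moved. The work goes in short steps, Python scripts to look and compute and a tool call to move; the robot and the scene stay as the last step left them, time stands still between calls to the robot, and variables do not carry over. Pictures are saved under pics/ and viewed, and the job is handed in when it is done.

Besides the shell and the picture viewer there is one more tool, called after "Call:" as a command line: name --pt "numbers of a row" for each row, then --argument value for the rest. step_arm: Moves the arm, as the interface text tells. Its arguments: {"type":"object","properties":{"series":{"type":"array"},"squeeze":{"type":"number"}},"required":["series"]}

```bash
mkdir -p pics
cat > h.py <<'E'
import numpy as np, cv2
from cell import ctrl
def grab(n):
    im=ctrl.get_image(n); np.savez(f'{n}.npz',**{k:np.array(v) for k,v in im.items()}); return im
def load(n): return dict(np.load(f'{n}.npz'))
def cloud(im):
    """world xyz for each pixel"""
    K=np.array(im['intrinsics']);k1=float(im['k1']);z=im['z_map'].astype(float)
    v,u=np.mgrid[:480,:640]
    p=np.stack([u.ravel(),v.ravel()],1).astype(np.float64)[:,None]
    d=cv2.undistortPoints(p,K,np.array([k1,0,0,0,0]))[:,0].reshape(480,640,2)
    c=np.concatenate([d*z[...,None],z[...,None]],2)
    R=cv2.Rodrigues(np.array(im['rvec'],float))[0]
    w=(c-np.array(im['tvec'],float).ravel())@R
    w[z==0]=np.nan
    return w
def proj(im,P):
    q,_=cv2.projectPoints(np.array(P,float).reshape(-1,3),np.array(im['rvec'],float),np.array(im['tvec'],float),np.array(im['intrinsics'],float),np.array([float(im['k1']),0,0,0,0]))
    return q[:,0]
def save(im,name,box=None,s=1):
    a=im['frame'][...,::-1]
    if box: a=a[box[1]:box[3],box[0]:box[2]]
    cv2.imwrite('pics/'+name,cv2.resize(a,None,fx=s,fy=s,interpolation=cv2.INTER_CUBIC))
E
python3 - <<'E'
from h import *
for n in('scene','top'):
    im=grab(n); save(im,n+'0.png'); print(n,im['k1'],im['tvec'])
print(ctrl.state())
E
```

```text
scene -0.1266718987237293 [ 0.22484189 -0.32832064  1.65441224]
top -0.047256612666128274 [0.00415427 0.51661827 1.22270706]
{'time_s': 0.1, 'joint_positions': array([-1.40097565e+00,  5.32718333e-02,  1.61415271e+00, -7.27834029e-06,
        1.47600658e+00, -1.18955799e-01]), 'dq': array([-3.11926044e-04, -9.84972052e-06, -2.69902023e-03,  6.57901468e-04,
        1.15485364e-03,  2.50213544e-04]), 'effort': array([-7.81183826e-04, -3.94904244e+01, -3.71365643e+01, -2.30302776e-04,
        3.85642677e-03, -7.48483558e-06]), 'tool_pos': array([ 0.17791972, -0.59857369,  0.2412001 ]), 'orientation': array([-3.13976631e+00, -2.10988858e-04,  2.88776977e-01]), 'force': array([ 0.68241213, -1.11052867,  0.11273403]), 'ft_torque': array([-0.00184168, -0.02962565, -0.00187918]), 'width': 0.9980996111170487}
```

View pics/top0.png

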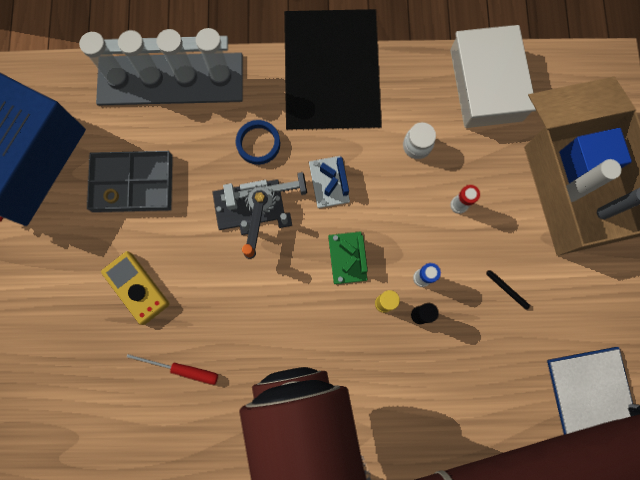

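View pics/scene0.png

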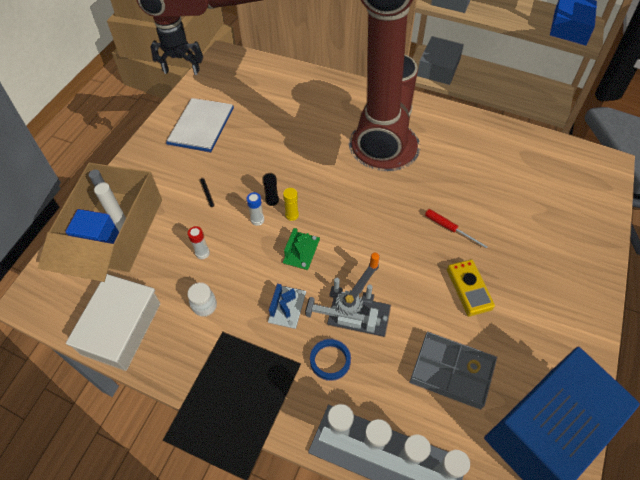

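The blue-capped cartridge is at top (430,272). The look-alikes are red at (467,196), yellow at (388,300) and black at (425,313). The blue V seat is at (330,180) with a green look-alike at (348,258), and the orange knob is at (249,250). Next I'll measure these and check enlarged crops.

Run:
```python
from h import *
for n,bx,s in(('top',(200,110,460,330),3),('scene',(180,170,420,350),3)):
    im=load(n); save(im,n+'_c0.png',bx,s)
    w=cloud(im); hsv=cv2.cvtColor(im['frame'],cv2.COLOR_RGB2HSV).astype(int); H,S,V=np.moveaxis(hsv,2,0)
    v,u=np.mgrid[:480,:640]; z=w[...,2]
    r=(u>bx[0])&(u<bx[2])&(v>bx[1])&(v<bx[3])
    blue=(H>100)&(H<130)&(S>120)&(V>50)&r
    cap=blue&(z>.085)&(z<.125)
    p=w[cap]; print(n,'bluecap n',len(p),np.nanmedian(p,0),np.ptp(p,axis=0) if len(p) else 0, u[cap].mean(),v[cap].mean())
    top=cap&(z>.10); p=w[top]; print('  cap top',len(p),p.min(0),p.max(0),(p.min(0)+p.max(0))/2,cv2.minEnclosingCircle(p[:,:2].astype(np.float32)))
    kn=(H<14)&(S>170)&(V>120)&r&(z>.06)&(z<.13); p=w[kn]; print('  knob',len(p),p.min(0),p.max(0),np.median(p,0))
    pk=kn&(z>.108); p=w[pk]; print('  knobtop',len(p),p.mean(0),(p.min(0)+p.max(0))/2)
    for lab,bb in (('vblock',blue&(z>.035)&(z<.06)),):
        p=w[bb]; np.save(n+'_v.npy',p); print('  ',lab,len(p),p.min(0),p.max(0))
        print('  rect',cv2.minAreaRect(p[:,:2].astype(np.float32)))
    # white/alu plate z~8mm
    pl=(z>.004)&(z<.014)&(S<60)&(V>110)&r; p=w[pl]; print('  plate',len(p), cv2.minAreaRect(p[:,:2].astype(np.float32)))
```

```text
top bluecap n 184 [ 0.42681831 -0.23848898  0.10641399] [0.03809099 0.03828357 0.02650222] 429.05434782608694 273.1358695652174
  cap top 160 [ 0.41127814 -0.26104417  0.1003684 ] [ 0.44856929 -0.2227606   0.11181688] [ 0.42992372 -0.24190238  0.10609264] ((0.43051111698150635, -0.24261002242565155), 0.019956085830926895)
  knob 81 [ 0.47520715 -0.31732785  0.08382062] [0.5945168  0.13767113 0.12097355] [0.48460435 0.12710208 0.11508309]
  knobtop 79 [0.48482628 0.12786695 0.115227  ] [0.48505938 0.12818748 0.11523614]
   vblock 363 [ 0.61685609 -0.08568343  0.03587067] [ 0.69320426 -0.02610368  0.05290226]
  rect ((0.6525304913520813, -0.05597780644893646), (0.07745501399040222, 0.050444070249795914), 9.910527229309082)
  plate 647 ((0.574383020401001, -0.1728893518447876), (0.3550029695034027, 0.3063260018825531), 17.967479705810547)
scene bluecap n 117 [ 0.44352775 -0.23750772  0.10172423] [0.04197288 0.03610729 0.02280347] 253.9059829059829 201.0
  cap top 68 [ 0.41433123 -0.2610577   0.10023149] [ 0.45630411 -0.22495041  0.10800309] [ 0.43531767 -0.24300405  0.10411729] ((0.43542060256004333, -0.24254630506038666), 0.02118998020887375)
  knob 166 [ 0.47702022 -0.35603231  0.06929617] [0.61639357 0.13727927 0.11708695] [ 0.59754929 -0.3231555   0.1021336 ]
  knobtop 18 [0.50435753 0.04918643 0.11238296] [ 0.53858505 -0.1081904   0.11259004]
   vblock 284 [ 0.62095299 -0.08504568  0.03509043] [ 0.70021303 -0.02753284  0.05198767]
  rect ((0.6589375734329224, -0.055872052907943726), (0.07866909354925156, 0.04971669986844063), 8.874414443969727)
  plate 713 ((0.5589827299118042, -0.08434280753135681), (0.3229902982711792, 0.5375247001647949), 15.175125122070312)
```

View pics/top_c0.png

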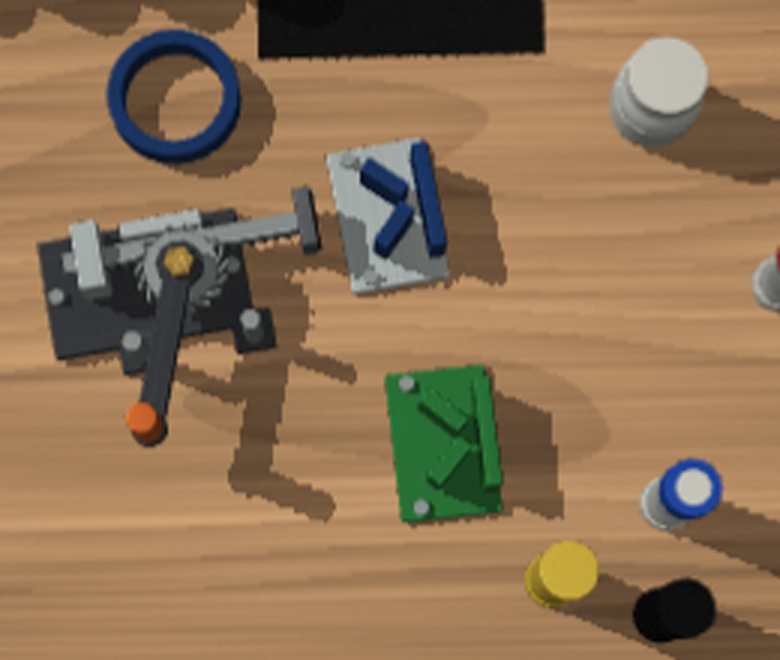

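View pics/scene_c0.png

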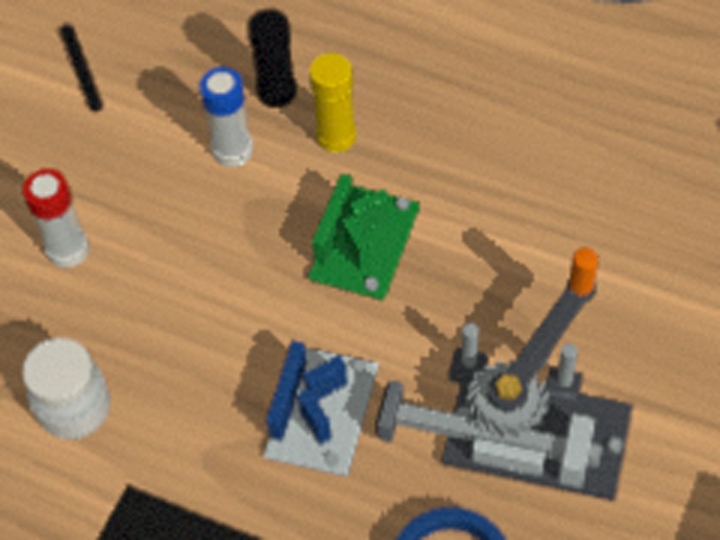

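Run:
```python
from h import *
for n in('top','scene'):
    im=load(n); w=cloud(im); z=w[...,2]
    hsv=cv2.cvtColor(im['frame'],cv2.COLOR_RGB2HSV).astype(int); H,S,V=np.moveaxis(hsv,2,0)
    X,Y=w[...,0],w[...,1]
    def rep(l,m,r=True):
        p=w[m]; 
        if len(p)<4: print(n,l,len(p));return
        print(n,l,len(p),'mid',((p.min(0)+p.max(0))/2).round(4),'med',np.median(p,0).round(4),[np.round(a,4) for a in cv2.minAreaRect(p[:,:2].astype(np.float32))])
    near=(X>.45)&(X<.75)&(Y>-.15)&(Y<.22)
    rep('gold',near&(H>12)&(H<30)&(S>90)&(z>.065)&(z<.1)&(X>.57)&(X<.68)&(Y>.05))
    rep('knobtop',near&(H<14)&(S>150)&(z>.105)&(Y>.08))
    rep('knoball',near&(H<14)&(S>150)&(z>.06)&(Y>.08))
    pr=(X>.57)&(X<.74)&(Y>-.12)&(Y<.01)
    rep('plate+V',pr&(z>.005)&(z<.06))
    b=pr&(H>100)&(H<130)&(S>120)&(z>.03)
    k,lab=cv2.connectedComponents((b).astype(np.uint8))
    for i in range(1,k):
        if (lab==i).sum()>15: rep('blue%d'%i,lab==i)
    for nm,m in (('jaw',(X>.6)&(X<.72)&(Y>-.02)&(Y<.03)&(z>.03)&(z<.055)),):rep(nm,m)
    rep('yellow',(H>20)&(H<32)&(S>150)&(z>.095)&(Y<-.1)&(Y>-.3)); rep('black',(V<40)&(z>.095)&(z<.12)&(Y<-.1)&(Y>-.3)&(X>.3)&(X<.45))
    rep('bluetop',(H>100)&(H<130)&(S>120)&(z>.1)&(z<.115)&(abs(X-.43)<.05)&(abs(Y+.24)<.05))
```

```text
top gold 80 mid [0.6038 0.1046 0.0739] med [0.6033 0.1053 0.0754] [array([0.6038, 0.1046]), array([0.0195, 0.0193]), np.float64(89.9382)]
top knobtop 90 mid [0.4852 0.1274 0.1139] med [0.4846 0.1271 0.1147] [array([0.4848, 0.1273]), array([0.02  , 0.0199]), np.float64(46.2681)]
top knoball 119 mid [0.4851 0.1279 0.0941] med [0.4825 0.1267 0.1139] [array([0.4847, 0.1277]), array([0.0206, 0.0195]), np.float64(56.4871)]
top plate+V 1833 mid [ 0.6551 -0.0543  0.0292] med [ 0.6481 -0.0468  0.0111] [array([ 0.655 , -0.0543]), array([0.1686, 0.1286]), np.float64(0.1112)]
top blue1 205 mid [ 0.655  -0.0747  0.0416] med [ 0.6545 -0.0744  0.0466] [array([ 0.6558, -0.0749]), array([0.0775, 0.0115]), np.float64(9.2317)]
top blue2 199 mid [ 0.6501 -0.0442  0.0416] med [ 0.6553 -0.0465  0.046 ] [array([ 0.6515, -0.0458]), array([0.0666, 0.0302]), np.float64(9.8324)]
top jaw 166 mid [0.6425 0.0178 0.0418] med [0.6407 0.0162 0.0454] [array([0.6423, 0.0193]), array([0.0455, 0.0236]), np.float64(7.4581)]
top yellow 311 mid [ 0.3768 -0.1569  0.1042] med [ 0.3758 -0.1564  0.1067] [array([ 0.3769, -0.156
[... 1114 characters left out ...]
.0411] med [ 0.655  -0.0459  0.0438] [array([ 0.6569, -0.0465]), array([0.0704, 0.0308]), np.float64(9.9196)]
scene jaw 129 mid [0.6455 0.0166 0.0401] med [0.6488 0.0168 0.0432] [array([0.6451, 0.0183]), array([0.0472, 0.0237]), np.float64(9.6383)]
scene yellow 149 mid [ 0.3816 -0.1582  0.1028] med [ 0.3828 -0.1569  0.1042] [array([ 0.3812, -0.1585]), array([0.0412, 0.038 ]), np.float64(12.1327)]
scene black 117 mid [ 0.3559 -0.2349  0.1023] med [ 0.3586 -0.233   0.1035] [array([ 0.3555, -0.233 ]), array([0.0386, 0.0317]), np.float64(25.1473)]
scene bluetop 68 mid [ 0.4353 -0.243   0.1041] med [ 0.4391 -0.2396  0.1044] [array([ 0.4346, -0.2434]), array([0.0393, 0.0366]), np.float64(36.7654)]
```

Call:
step_arm --pt "6.5 3.43 -2.7 0 0 0 0" --pt "6.5 3.43 -2.7 0 0 0 0" --pt "6.5 3.43 -2.7 0 0 0 0" --pt "6.5 3.43 -2.7 0 0 0 0" --pt "6.5 3.43 -2.7 0 0 0 0"

```text
time_s: 0.6
tool_pos: [0.3045, -0.4191, 0.2417]
orientation: [-3.141, 0.0, 0.288]
force: [0.5, -0.2, -0.0]
width: 0.762
```

Call:
step_arm --pt "6.5 3.43 -2.7 0 0 0 0" --pt "6.5 3.43 -2.7 0 0 0 0" --pt "6.5 3.43 -2.7 0 0 0 0" --pt "6.5 3.43 -2.7 0 0 0 0" --pt "6.5 3.43 -2.7 0 0 0 0"

```text
time_s: 1.1
tool_pos: [0.4304, -0.2408, 0.2419]
orientation: [-3.141, 0.0, 0.289]
force: [0.8, -0.3, -0.2]
width: 0.761
```

Call:
step_arm --pt "6.5 0 0 2 0 0 0" --pt "6.5 0 0 2 0 0 0" --pt "6.5 0 0 2 0 0 0" --pt "6.5 0 0 0 0 0 0" --pt "6.5 0 0 0 0 0 0" --squeeze 35

```text
time_s: 1.6
tool_pos: [0.4296, -0.2424, 0.1821]
orientation: [-3.141, 0.001, 0.289]
force: [0.6, -0.6, 0.8]
width: 0.765
```

Run:
```python
from h import *
s=ctrl.state(); print(s['tool_pos'],s['orientation'],s['force'],s['width'],s['time_s'])
for n,b in (('scene',(190,120,350,260)),('top',(360,210,520,350))):
    im=grab(n); save(im,n+'1.png',b,4); print(proj(im,s['tool_pos']))
```

```text
[ 0.42962749 -0.24241532  0.18206436] [-3.14061452e+00  6.73391205e-04  2.88747790e-01] [ 0.55616419 -0.58310861  0.79840477] 0.7654773273828326 1.6
[[251.27201576 178.18645425]]
[[437.98499709 267.43215031]]
```

View pics/scene1.png

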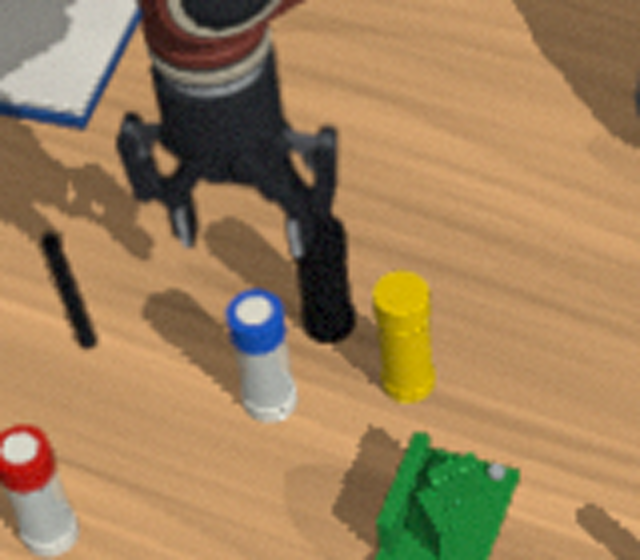

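View pics/top1.png

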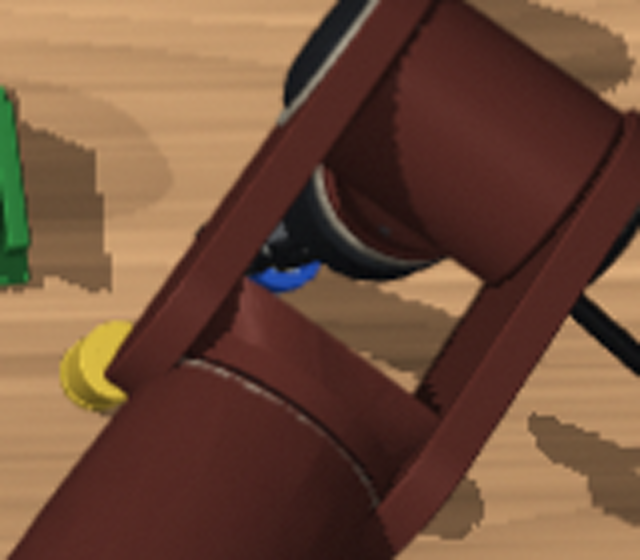

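The scene picture shows the fingers straddling the blue cap (crop 255,310), with the projected TCP midway between the fingertips. Descending to grip.

Call:
step_arm --pt "6.5 0 0 3 0 0 0" --pt "6.5 0 0 3 0 0 0" --pt "6.5 0 0 2 0 0 0" --pt "6.5 0 0 1 0 0 0" --pt "6.5 0 0 1 0 0 0"

```text
time_s: 2.2
tool_pos: [0.4306, -0.2433, 0.083]
orientation: [3.14, -0.001, 0.289]
force: [0.1, 0.1, 0.8]
width: 0.763
```

Call:
step_arm --pt "3.0 0 0 0 0 0 0" --pt "3.0 0 0 0 0 0 0" --pt "3.0 0 0 0 0 0 0" --pt "3.0 0 0 0 0 0 0" --pt "3.0 0 0 0 0 0 0" --squeeze 40

```text
time_s: 2.7
tool_pos: [0.4305, -0.2431, 0.0834]
orientation: [3.14, -0.001, 0.289]
force: [0.0, 0.3, 2.2]
width: 0.454
```

Call:
step_arm --pt "3.0 0 0 0 0 0 0" --pt "3.0 0 0 0 0 0 0" --pt "3.0 0 0 0 0 0 0"

```text
time_s: 3.0
tool_pos: [0.4306, -0.2431, 0.0834]
orientation: [3.14, -0.001, 0.289]
force: [0.6, -0.2, 6.0]
width: 0.456
```

Call:
step_arm --pt "3.0 0 0 -1 0 0 0" --pt "3.0 0 0 -2 0 0 0" --pt "3.0 0 0 -3 0 0 0" --pt "3.0 0 0 -3 0 0 0" --pt "3.0 0 0 0 0 0 0"

```text
time_s: 3.5
tool_pos: [0.4318, -0.244, 0.1769]
orientation: [3.135, -0.005, 0.289]
force: [0.5, -1.0, -2.2]
width: 0.456
```

Run:
```python
from h import *
s=ctrl.state(); print(s['tool_pos'],s['orientation'],s['force'],s['width'],s['time_s'])
im=grab('scene'); save(im,'scene2.png',(190,100,350,240),4)
```

```text
[ 0.43175597 -0.24397797  0.17686717] [ 3.13530461 -0.00455856  0.28890156] [ 0.52789338 -0.99908889 -2.23484883] 0.4559800401858968 3.5
```

View pics/scene2.png

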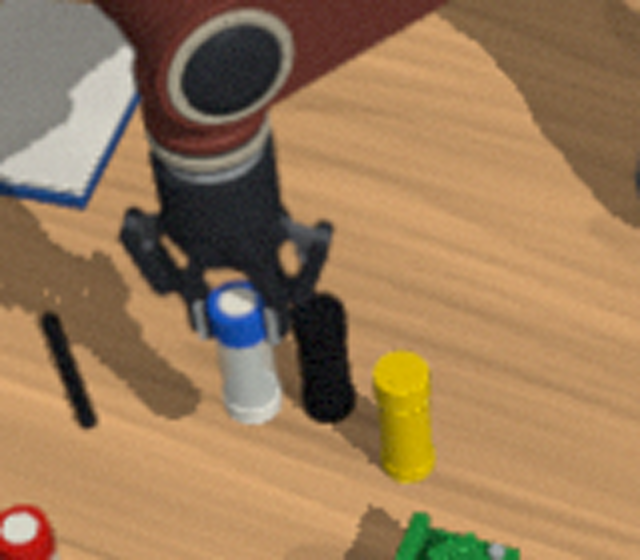

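Call:
step_arm --pt "3.0 2.0 -1.1 0 0 0 0" --pt "3.0 3.4 -1.83 0 0 0 0" --pt "3.0 3.4 -1.83 0 0 0 0" --pt "3.0 3.4 -1.83 0 0 0 0" --pt "3.0 3.4 -1.83 0 0 0 0"

```text
time_s: 4.05
tool_pos: [0.5548, -0.1157, 0.1693]
orientation: [-3.139, 0.004, 0.289]
force: [0.4, -1.5, -2.1]
width: 0.453
```

Call:
step_arm --pt "3.0 3.4 -1.83 0 0 0 0" --pt "3.0 3.4 -1.83 0 0 0 0" --pt "3.0 3.2 -1.7 0 0 0 0" --pt "3.0 1.64 -0.88 0 0 0 0" --pt "3.0 0 0 0 0 0 0"

```text
time_s: 4.55
tool_pos: [0.6489, -0.0223, 0.169]
orientation: [-3.139, 0.004, 0.292]
force: [0.8, -1.0, -1.8]
width: 0.463
```

Call:
step_arm --pt "3.0 0 0 1.0 0 0 0" --pt "3.0 0 0 1.5 0 0 0" --pt "3.0 0 0 0.8 0 0 0" --pt "3.0 0 0 0 0 0 0" --pt "3.0 0 0 0 0 0 0"

```text
time_s: 5.05
tool_pos: [0.6487, -0.0249, 0.1386]
orientation: [-3.141, 0.001, 0.288]
force: [-0.4, 0.2, -1.6]
width: 0.457
```

Run:
```python
from h import *
s=ctrl.state(); print(s['tool_pos'],s['orientation'],s['force'],s['width'],s['time_s'])
for n,b in (('scene',(240,200,400,340)),('top',(200,120,400,270))):
    im=grab(n); save(im,n+'3.png',b,4); 
    w=cloud(im); hsv=cv2.cvtColor(im['frame'],cv2.COLOR_RGB2HSV).astype(int); H,S,V=np.moveaxis(hsv,2,0);X,Y,z=np.moveaxis(w,2,0)
    m=(abs(X-.65)<.06)&(abs(Y+.03)<.06)&(H>100)&(H<130)&(S>120)&(z>.1)
    p=w[m]; print(n,len(p),(p.min(0)+p.max(0))/2,p.min(0),p.max(0))
```

```text
[ 0.6486791  -0.02494003  0.13863121] [-3.14112874e+00  1.02001488e-03  2.88023509e-01] [-0.3957544   0.19383694 -1.58054054] 0.45686108065870945 5.05
scene 151 [ 0.6623095  -0.0188045   0.20735443] [ 0.63920234 -0.05306828  0.13422322] [0.68541665 0.01545929 0.28048565]
top 3 [ 0.65059993 -0.06150176  0.17871453] [ 0.64681267 -0.06374348  0.17454673] [ 0.65438718 -0.05926004  0.18288233]
```

View pics/scene3.png

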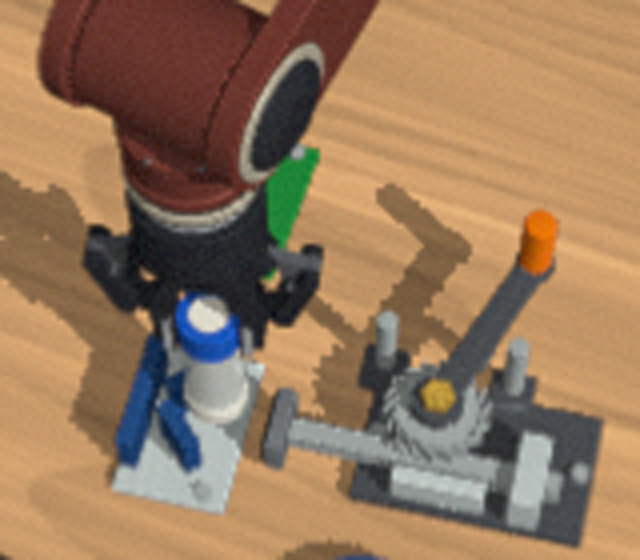

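View pics/top3.png

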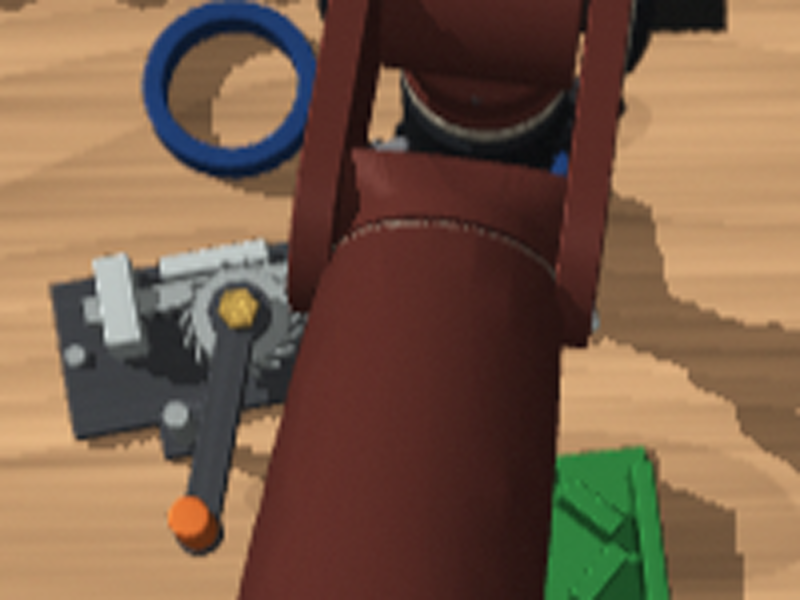

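The scene crop shows the held cartridge at (215,370), upright over the plate in the V mouth and clear of the grey jaw at (280,430). Lowering.

Call:
step_arm --pt "3.0 0 0 1.0 0 0 0" --pt "3.0 0 0 1.0 0 0 0" --pt "3.0 0 0 1.0 0 0 0" --pt "3.0 0 0 1.0 0 0 0" --pt "3.0 0 0 0 0 0 0"

```text
time_s: 5.65
tool_pos: [0.6475, -0.0242, 0.0963]
orientation: [-3.14, 0.004, 0.289]
force: [-0.1, -0.1, -2.6]
width: 0.458
```

Call:
step_arm --pt "3.0 0 0 0.2 0 0 0" --pt "3.0 0 0 0.2 0 0 0" --pt "3.0 0 0 0.2 0 0 0" --pt "3.0 0 0 0.05 0 0 0" --pt "3.0 0 0 0 0 0 0"

```text
time_s: 6.15
tool_pos: [0.6493, -0.0245, 0.0929]
orientation: [3.142, -0.0, 0.289]
force: [0.6, -0.2, -1.4]
width: 0.457
```

Run:
```python
from h import *
s=ctrl.state(); print(s['tool_pos'],s['orientation'],s['force'],s['width'],s['time_s'])
im=grab('scene'); save(im,'scene4.png',(240,220,360,325),6)
```

```text
[ 0.64932413 -0.02449707  0.09293682] [ 3.14152022e+00 -1.70110338e-04  2.88815757e-01] [ 0.64903909 -0.15059755 -1.44470628] 0.457152207187953 6.15
```

View pics/scene4.png

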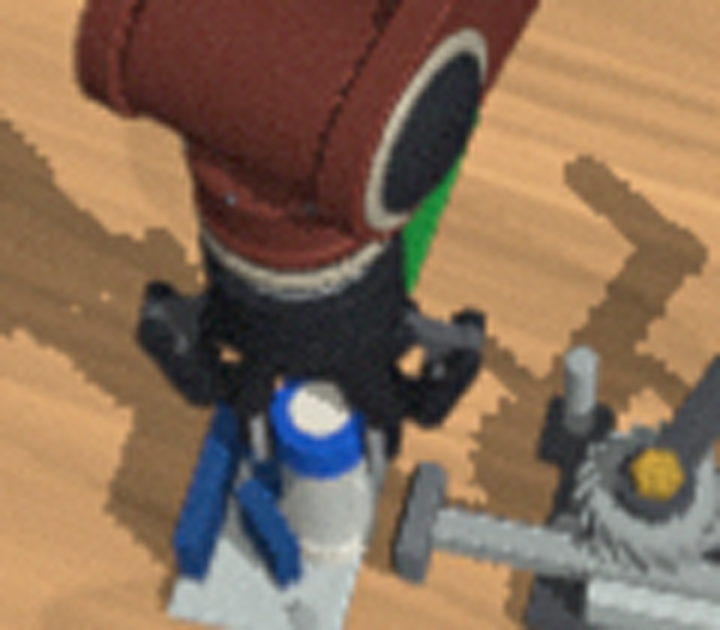

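Call:
step_arm --pt "3.0 0 0 0.08 0 0 0" --pt "3.0 0 0 0.08 0 0 0" --pt "3.0 0 0 0 0 0 0"

```text
time_s: 6.5
tool_pos: [0.6494, -0.0245, 0.0914]
orientation: [3.141, -0.0, 0.289]
force: [0.3, 0.2, -1.1]
width: 0.46
```

Call:
step_arm --pt "3.0 0 0 0.06 0 0 0" --pt "3.0 0 0 0 0 0 0"

```text
time_s: 6.7
tool_pos: [0.6496, -0.0245, 0.0914]
orientation: [3.141, -0.001, 0.289]
force: [-0.3, -0.4, 3.0]
width: 0.457
```

Contact with the floor plate (+3 N). Releasing and retreating upward.

Call:
step_arm --pt "4.6 0 0 0 0 0 0" --pt "5.2 0 0 0 0 0 0" --pt "6.0 0 0 0 0 0 0" --pt "6.5 0 0 0 0 0 0" --pt "6.5 0 0 0 0 0 0"

```text
time_s: 7.2
tool_pos: [0.6492, -0.0245, 0.0905]
orientation: [-3.142, 0.0, 0.289]
force: [-0.4, 0.8, 0.3]
width: 0.765
```

Call:
step_arm --pt "6.5 0 0 -1 0 0 0" --pt "6.5 0 0 -2 0 0 0" --pt "6.5 0 0 -3 0 0 0" --pt "6.5 0 0 -4 0 0 0" --pt "6.5 0 0 -2 0 0 0"

```text
time_s: 7.7
tool_pos: [0.6509, -0.0247, 0.216]
orientation: [3.139, -0.006, 0.289]
force: [-0.0, -1.5, -0.3]
width: 0.761
```

Run:
```python
from h import *
s=ctrl.state(); print(s['tool_pos'],s['orientation'],s['force'],s['width'],s['time_s'])
im=grab('scene'); save(im,'scene5.png',(240,220,400,340),5)
w=cloud(im); hsv=cv2.cvtColor(im['frame'],cv2.COLOR_RGB2HSV).astype(int); H,S,V=np.moveaxis(hsv,2,0);X,Y,z=np.moveaxis(w,2,0)
m=(abs(X-.65)<.06)&(abs(Y+.03)<.06)&(H>100)&(H<130)&(S>120)&(z>.07)&(z<.125)
p=w[m]; print(len(p),(p.min(0)+p.max(0))/2,p.min(0),p.max(0))
p=w[m&(z>.106)];print(len(p),(p.min(0)+p.max(0))/2)
```

```text
[ 0.65087816 -0.02467857  0.21595235] [ 3.13891089 -0.00575974  0.28883114] [-0.02087549 -1.46643409 -0.31009486] 0.7610380299995084 7.7
163 [ 0.65367627 -0.02483378  0.09644753] [ 0.63382627 -0.0441121   0.07590242] [ 0.67352627 -0.00555547  0.11699263]
117 [ 0.65367627 -0.02483378  0.11155752]
```

View pics/scene5.png

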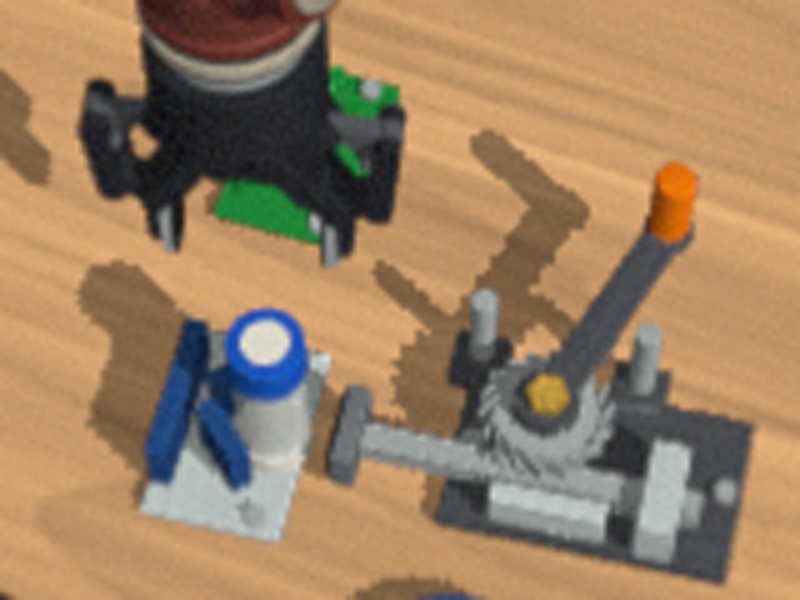

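Call:
step_arm --pt "4.8 0 0 0 0 0 6.85" --pt "4.8 0 0 0 0 0 6.85" --pt "4.8 0 0 0 0 0 6.85" --pt "4.8 0 0 0 0 0 6.85" --pt "4.8 0 0 0 0 0 0"

```text
time_s: 8.25
tool_pos: [0.6492, -0.0245, 0.2106]
orientation: [-3.142, 0.0, -0.189]
force: [0.9, -0.0, -0.2]
width: 0.56
```

Call:
step_arm --pt "4.8 -3.17 -1.97 0 0 0 0" --pt "4.8 -3.17 -1.97 0 0 0 0" --pt "4.8 -3.17 -1.97 0 0 0 0" --pt "4.8 -3.17 -1.97 0 0 0 0" --pt "4.8 -3.17 -1.97 0 0 0 0"

```text
time_s: 8.75
tool_pos: [0.5109, 0.1029, 0.2107]
orientation: [-3.141, -0.0, -0.187]
force: [0.7, 0.5, -0.5]
width: 0.562
```

Call:
step_arm --pt "4.8 -3.17 -1.97 0 0 0 0" --pt "4.8 0 0 3 0 0 0" --pt "4.8 0 0 3 0 0 0" --pt "4.8 0 0 0 0 0 0" --pt "4.8 0 0 0 0 0 0"

```text
time_s: 9.25
tool_pos: [0.4845, 0.1274, 0.1507]
orientation: [3.141, 0.001, -0.188]
force: [-1.1, 0.2, 0.8]
width: 0.563
```

Run:
```python
from h import *
s=ctrl.state(); print(s['tool_pos'],s['orientation'],s['force'],s['width'],s['time_s'])
im=grab('scene'); save(im,'scene6.png',(280,180,440,300),5); print((proj(im,[s['tool_pos'],[.485,.1275,.114]])-[280,180])*5)
im=grab('top'); save(im,'top6.png',(180,120,380,270),4); print((proj(im,[s['tool_pos'],[.485,.1275,.114]])-[180,120])*4)
```

```text
[0.48450897 0.12735779 0.15068085] [ 3.14130989e+00  9.37736866e-04 -1.88088107e-01] [-1.06122613  0.21383388  0.78090882] 0.5634608113908647 9.25
[[484.27761529 331.5826264 ]
 [477.83128988 372.13088323]]
[[259.15597935 504.54680809]
 [267.27580577 515.41325861]]
```

View pics/scene6.png

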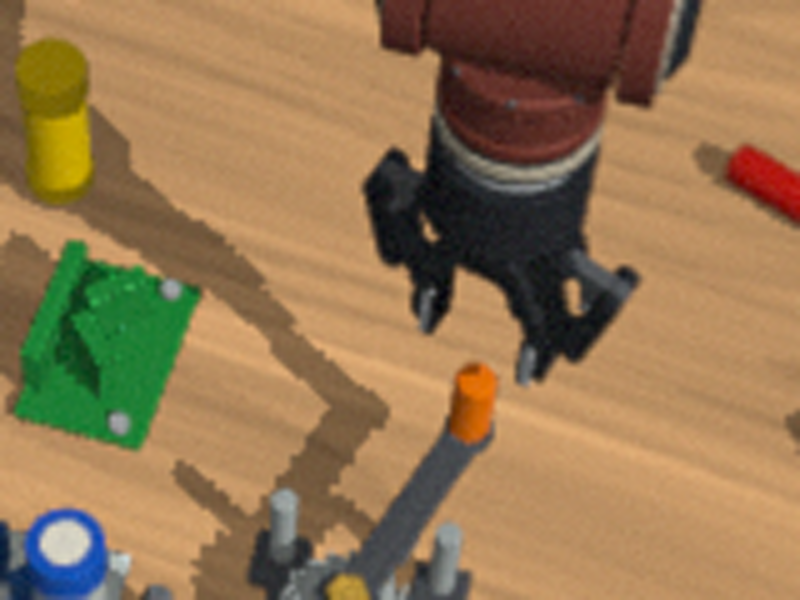

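View pics/top6.png

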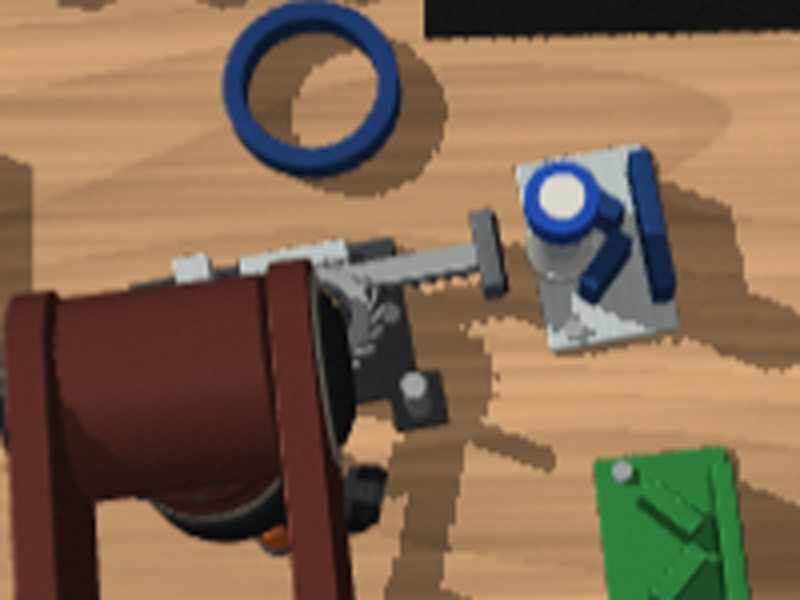

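Fingers straddle the knob (scene crop 475,395; TCP projects right above it). Lower around it, close loosely, then take the back stroke.

Call:
step_arm --pt "4.8 0 0 2 0 0 0" --pt "4.8 0 0 2 0 0 0" --pt "4.8 0 0 1.7 0 0 0" --pt "4.0 0 0 0 0 0 0" --pt "3.0 0 0 0 0 0 0"

```text
time_s: 9.85
tool_pos: [0.4858, 0.1274, 0.0951]
orientation: [-3.141, -0.002, -0.189]
force: [0.2, 0.5, 0.4]
width: 0.354
```

Call:
step_arm --pt "3.0 0 0 0 0 0 0" --pt "3.0 0 0 0 0 0 0" --pt "3.0 0 0 0 0 0 0"

```text
time_s: 10.15
tool_pos: [0.4854, 0.1275, 0.0947]
orientation: [-3.141, -0.002, -0.189]
force: [-0.7, 1.2, 0.4]
width: 0.35
```

Run:
```python
from h import *
s=ctrl.state(); print(s['tool_pos'],s['orientation'],s['force'],s['width'],s['time_s'])
im=grab('scene'); save(im,'scene7.png',(320,200,420,275),8)
```

```text
[0.48540587 0.12748776 0.09468532] [-3.14103262e+00 -1.71273876e-03 -1.89400883e-01] [-0.69993646  1.1860674   0.39044197] 0.3496217277852243 10.15
```

View pics/scene7.png

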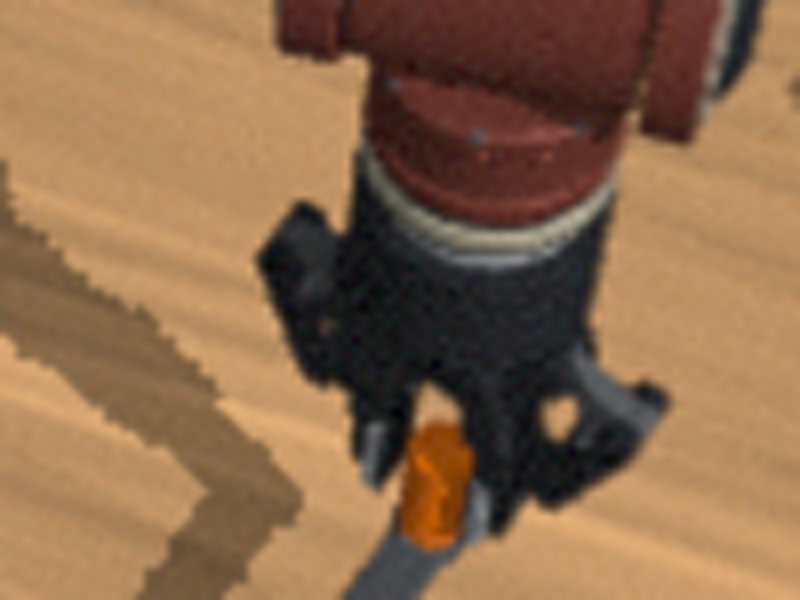

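The knob sits between the fingers with slight play. Back stroke, in two calls.

Call:
step_arm --pt "3.0 0.04 0.98 0 0 0 -4.69" --pt "3.0 0.04 0.98 0 0 0 -4.69" --pt "3.0 0.04 0.98 0 0 0 -4.69" --pt "3.0 0.04 0.98 0 0 0 -4.69" --pt "3.0 0.04 0.98 0 0 0 -4.69"

```text
time_s: 10.7
tool_pos: [0.4855, 0.0785, 0.0939]
orientation: [-3.141, -0.0, 0.223]
force: [0.3, 1.1, -0.0]
width: 0.35
```

Call:
step_arm --pt "3.0 0.04 0.98 0 0 0 -4.69" --pt "3.0 0.04 0.98 0 0 0 -4.69" --pt "3.0 0.04 0.98 0 0 0 -4.69" --pt "3.0 0.04 0.98 0 0 0 -4.69" --pt "3.0 0 0 0 0 0 0"

```text
time_s: 11.2
tool_pos: [0.5007, 0.0418, 0.094]
orientation: [3.141, -0.001, 0.546]
force: [0.3, -0.7, 1.5]
width: 0.353
```

```bash
cat >> h.py <<'E'
P=np.array([.604,.1046])
def rep(img=None):
    """TCP as seen from the pivot: radius, lever angle of the finger centre, tangential/radial force"""
    s=ctrl.state(); d=s['tool_pos'][:2]-P; r=np.hypot(*d); a=np.arctan2(d[1],d[0])%(2*np.pi)
    th=np.pi+.166-a; cw=np.array([d[1],-d[0]])/r; f=s['force']
    print('t',s['time_s'],'r',r.round(4),'theta',round(th,3),'yawtheta',round(.166-s['orientation'][2],3),'z',s['tool_pos'][2].round(4),'Fcw',round(f[:2]@cw,2),'Frad',round(f[:2]@d/r,2),'Fz',f[2].round(2))
    if img:
        im=grab('top'); save(im,'top'+img+'.png',(200,120,380,270),4)
        im=grab('scene'); save(im,'scene'+img+'.png',(250,180,410,310),5)
E
python3 -c "
from h import *
rep('8')"
```

```text
t 11.2 r 0.1209 theta -0.38 yawtheta -0.38 z 0.094 Fcw -0.79 Frad 0.1 Fz 1.45
```

View pics/scene8.png

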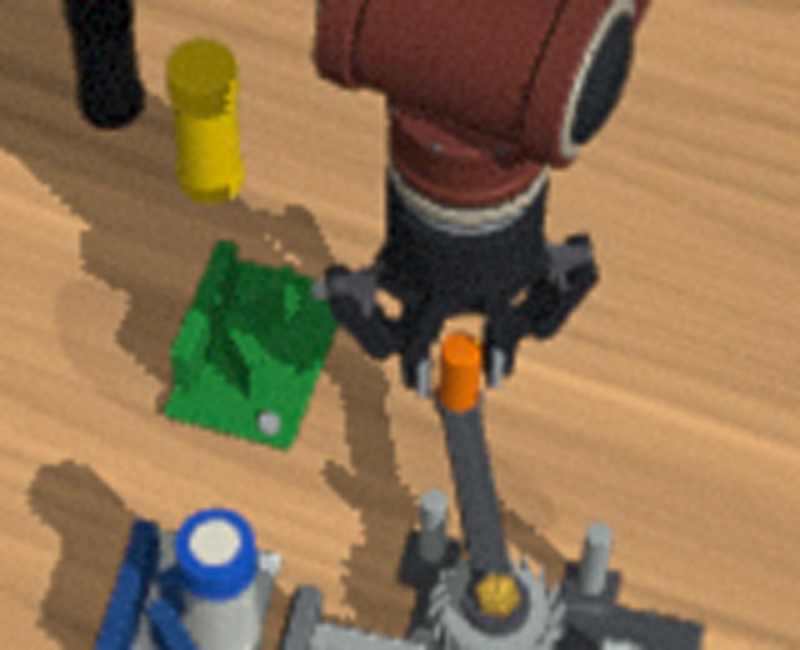

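Call:
step_arm --pt "3.0 0.02 0.5 0 0 0 -2.4" --pt "3.0 0.02 0.5 0 0 0 -2.4" --pt "3.0 0 0 0 0 0 0"

```text
time_s: 11.6
tool_pos: [0.5058, 0.0345, 0.0936]
orientation: [-3.142, -0.0, 0.63]
force: [0.7, -0.1, 0.3]
width: 0.347
```

Call:
step_arm --pt "3.0 0.046 -1.046 0 0 0 5" --pt "3.0 0.046 -1.046 0 0 0 5" --pt "3.0 0.046 -1.046 0 0 0 5" --pt "3.0 0.046 -1.046 0 0 0 5" --pt "3.0 0.046 -1.046 0 0 0 5"

```text
time_s: 12.1
tool_pos: [0.4847, 0.0821, 0.0937]
orientation: [3.14, -0.0, 0.19]
force: [1.7, -2.4, -1.1]
width: 0.354
```

```bash
python3 -c "
from h import *
rep()"
```

```text
t 12.1 r 0.1214 theta -0.021 yawtheta -0.024 z 0.0937 Fcw -2.68 Frad -1.24 Fz -1.1
```

Call:
step_arm --pt "3.0 0.046 -1.046 0 0 0 5" --pt "3.0 0.046 -1.046 0 0 0 5" --pt "3.0 0.046 -1.046 0 0 0 5" --pt "3.0 0.046 -1.046 0 0 0 5" --pt "3.0 0.046 -1.046 0 0 0 5"

```text
time_s: 12.6
tool_pos: [0.4859, 0.1337, 0.0936]
orientation: [3.139, -0.001, -0.246]
force: [0.8, -4.1, -0.1]
width: 0.346
```

```bash
python3 -c "
from h import *
rep('9')"
```

```text
t 12.6 r 0.1216 theta 0.407 yawtheta 0.412 z 0.0936 Fcw -3.77 Frad -1.73 Fz -0.06
```

View pics/top9.png

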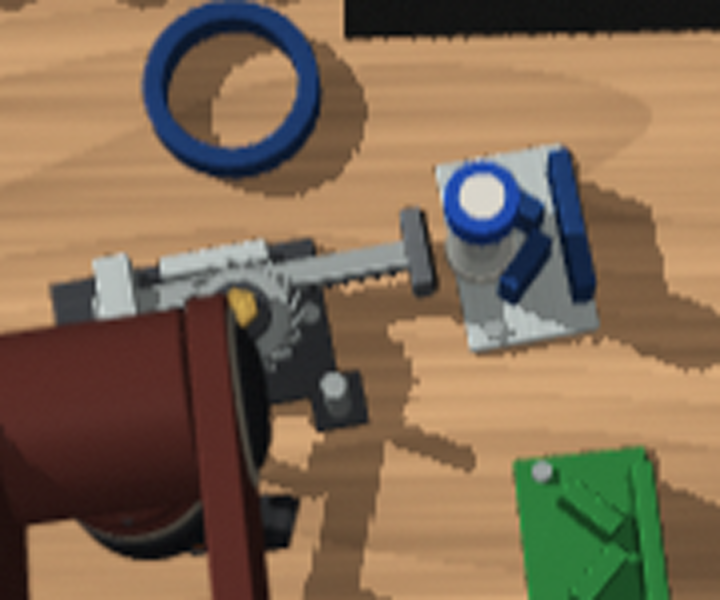

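Free running force reads 3.8 N, as stated, and the jaw advanced about 6 mm. I'll finish this stroke and go back for the next.

Call:
step_arm --pt "3.0 0.01 -0.31 0 0 0 1.5" --pt "3.0 0.01 -0.31 0 0 0 1.5" --pt "3.0 0 0 0 0 0 0"

```text
time_s: 13.0
tool_pos: [0.4875, 0.1395, 0.0936]
orientation: [3.14, 0.001, -0.293]
force: [-2.0, -2.3, 1.6]
width: 0.352
```

```bash
python3 -c "
from h import *
rep()"
```

```text
t 13.0 r 0.1216 theta 0.457 yawtheta 0.459 z 0.0936 Fcw -2.76 Frad 1.31 Fz 1.6
```

Call:
step_arm --pt "3.0 0.05 1.1 0 0 0 -5.3" --pt "3.0 0.05 1.1 0 0 0 -5.3" --pt "3.0 0.05 1.1 0 0 0 -5.3" --pt "3.0 0.05 1.1 0 0 0 -5.3" --pt "3.0 0.05 1.1 0 0 0 -5.3"

```text
time_s: 13.5
tool_pos: [0.4842, 0.0853, 0.0936]
orientation: [-3.14, -0.0, 0.174]
force: [-0.5, 0.2, 0.7]
width: 0.351
```

Call:
step_arm --pt "3.0 0.05 1.1 0 0 0 -5.3" --pt "3.0 0.05 1.1 0 0 0 -5.3" --pt "3.0 0.05 1.1 0 0 0 -5.3" --pt "3.0 0.05 1.1 0 0 0 -5.3" --pt "3.0 0.05 1.1 0 0 0 -5.3"

```text
time_s: 14.0
tool_pos: [0.5056, 0.0348, 0.0935]
orientation: [-3.141, -0.001, 0.636]
force: [-0.7, 0.9, -0.2]
width: 0.353
```

```bash
python3 -c "
from h import *
rep('10')"
```

```text
t 14.0 r 0.1206 theta -0.451 yawtheta -0.47 z 0.0935 Fcw 1.13 Frad 0.05 Fz -0.21
```

View pics/top10.png

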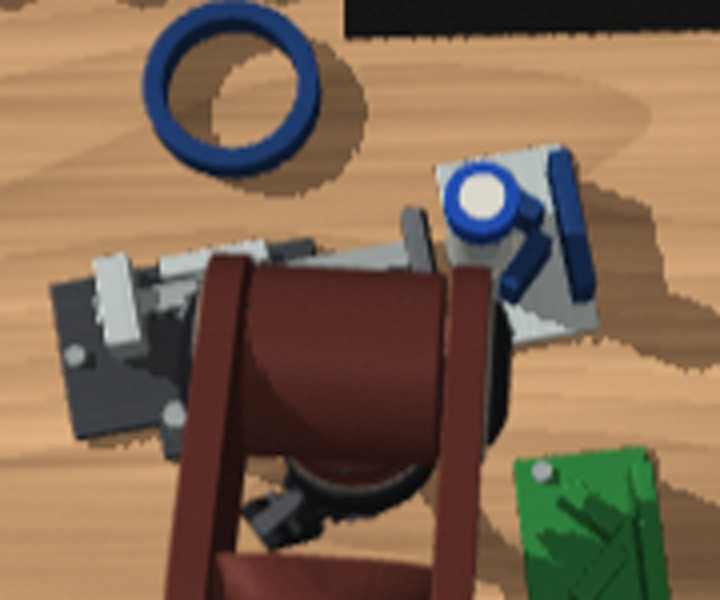

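View pics/scene10.png

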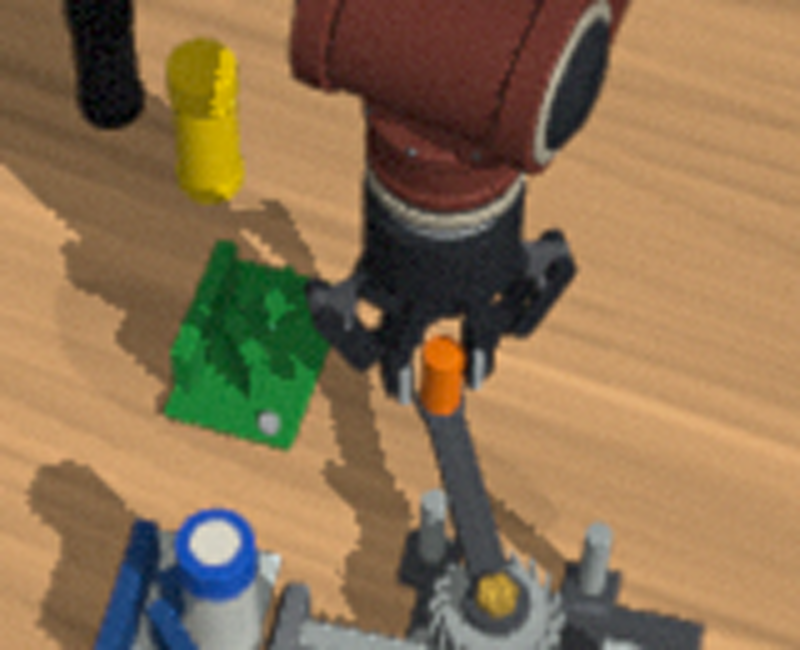

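Call:
step_arm --pt "3.0 0.04 -0.98 0 0 0 4.7" --pt "3.0 0.04 -0.98 0 0 0 4.7" --pt "3.0 0.04 -0.98 0 0 0 4.7" --pt "3.0 0.04 -0.98 0 0 0 4.7" --pt "3.0 0.04 -0.98 0 0 0 4.7"

```text
time_s: 14.6
tool_pos: [0.4857, 0.0794, 0.0937]
orientation: [3.14, -0.002, 0.216]
force: [1.8, -3.8, -1.0]
width: 0.351
```

```bash
python3 -c "
from h import *
rep()"
```

```text
t 14.6 r 0.121 theta -0.044 yawtheta -0.05 z 0.0937 Fcw -4.06 Frad -0.99 Fz -1.03
```

Call:
step_arm --pt "3.0 0.015 -0.63 0 0 0 3" --pt "3.0 0.015 -0.63 0 0 0 3"

```text
time_s: 14.8
tool_pos: [0.4836, 0.0918, 0.0937]
orientation: [3.14, -0.002, 0.113]
force: [2.0, -4.0, -1.8]
width: 0.351
```

```bash
python3 -c "
from h import *
rep()"
```

```text
t 14.8 r 0.1211 theta 0.06 yawtheta 0.053 z 0.0937 Fcw -4.19 Frad -1.56 Fz -1.76
```

Call:
step_arm --pt "3.0 0.015 -0.63 0 0 0 3" --pt "3.0 0.015 -0.63 0 0 0 3"

```text
time_s: 15.0
tool_pos: [0.4828, 0.1042, 0.0937]
orientation: [3.14, -0.002, 0.008]
force: [3.0, -3.1, -1.6]
width: 0.354
```

```bash
python3 -c "
from h import *
rep('11')"
```

```text
t 15.0 r 0.1212 theta 0.163 yawtheta 0.158 z 0.0937 Fcw -3.11 Frad -3.0 Fz -1.6
```

View pics/top11.png

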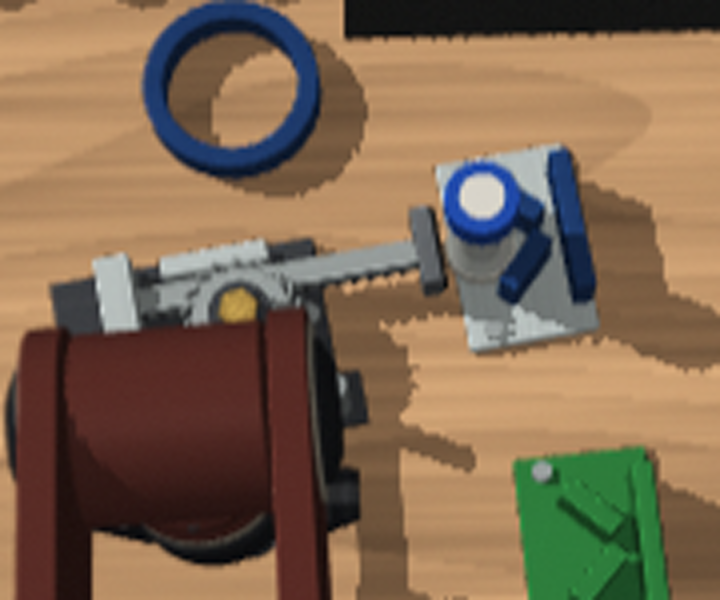

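View pics/scene11.png

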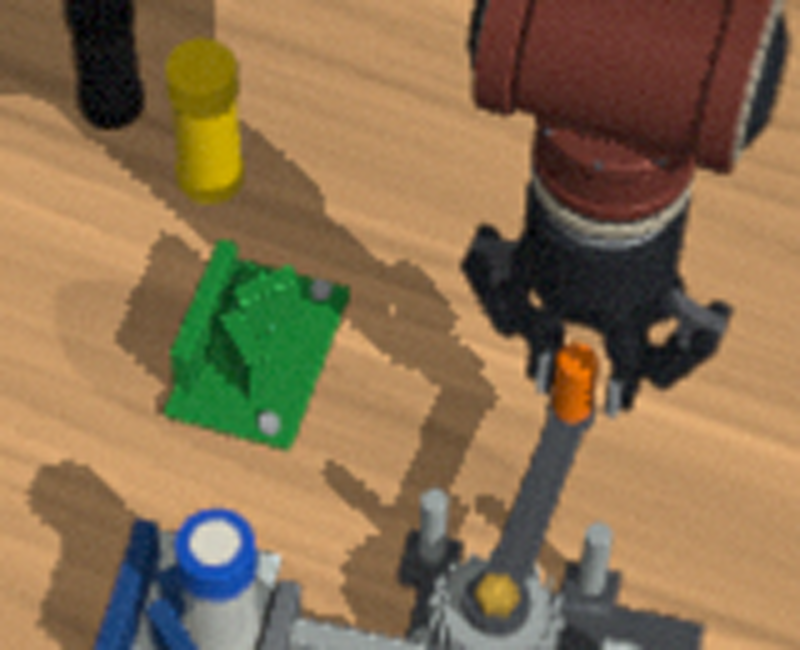

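Call:
step_arm --pt "3.0 0.01 -0.42 0 0 0 2" --pt "3.0 0.01 -0.42 0 0 0 2"

```text
time_s: 15.3
tool_pos: [0.483, 0.1123, 0.0937]
orientation: [3.141, -0.001, -0.059]
force: [1.1, -4.1, -0.8]
width: 0.348
```

Call:
step_arm --pt "3.0 0.01 -0.42 0 0 0 2"

```text
time_s: 15.4
tool_pos: [0.4832, 0.1164, 0.0937]
orientation: [3.14, -0.001, -0.094]
force: [1.5, -3.3, -0.6]
width: 0.349
```

Call:
step_arm --pt "3.0 0.01 -0.42 0 0 0 2"

```text
time_s: 15.5
tool_pos: [0.4837, 0.1206, 0.0937]
orientation: [3.14, -0.001, -0.129]
force: [1.4, -4.1, -0.3]
width: 0.35
```

```bash
python3 -c "
from h import *
rep('12')"
```

```text
t 15.5 r 0.1214 theta 0.298 yawtheta 0.295 z 0.0937 Fcw -3.84 Frad -1.93 Fz -0.32
```

View pics/top12.png

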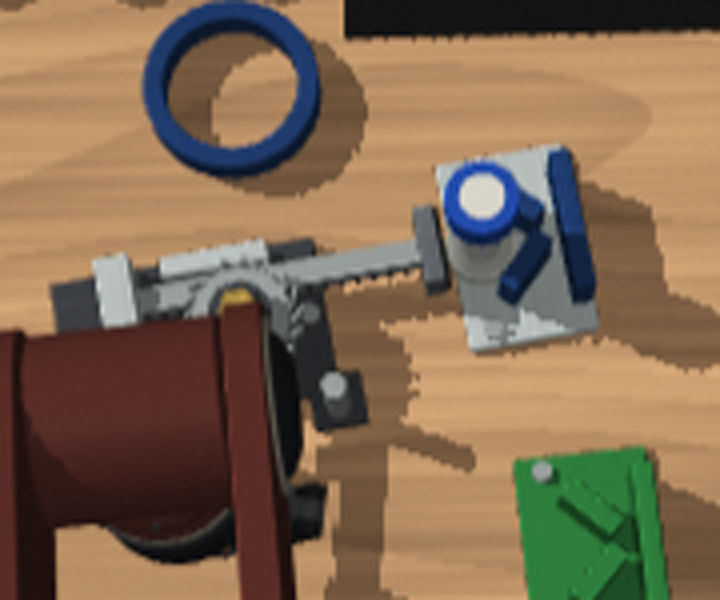

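Call:
step_arm --pt "3.0 0.01 -0.42 0 0 0 2"

```text
time_s: 15.7
tool_pos: [0.4843, 0.1246, 0.0937]
orientation: [3.141, -0.0, -0.163]
force: [-0.0, -4.2, -0.6]
width: 0.352
```

Call:
step_arm --pt "3.0 0.01 -0.42 0 0 0 2"

```text
time_s: 15.8
tool_pos: [0.4851, 0.1288, 0.0937]
orientation: [3.141, -0.0, -0.199]
force: [1.2, -3.9, 0.3]
width: 0.353
```

Call:
step_arm --pt "3.0 0.01 -0.42 0 0 0 2"

```text
time_s: 15.9
tool_pos: [0.4859, 0.1329, 0.0937]
orientation: [3.141, -0.0, -0.233]
force: [0.2, -4.2, 0.7]
width: 0.356
```

Call:
step_arm --pt "3.0 0.01 -0.42 0 0 0 2"

```text
time_s: 16.0
tool_pos: [0.487, 0.137, 0.0937]
orientation: [3.141, -0.0, -0.268]
force: [0.8, -4.1, 0.0]
width: 0.353
```

```bash
python3 -c "
from h import *
rep('13')"
```

```text
t 16.0 r 0.1214 theta 0.436 yawtheta 0.434 z 0.0937 Fcw -3.75 Frad -1.88 Fz 0.02
```

View pics/top13.png

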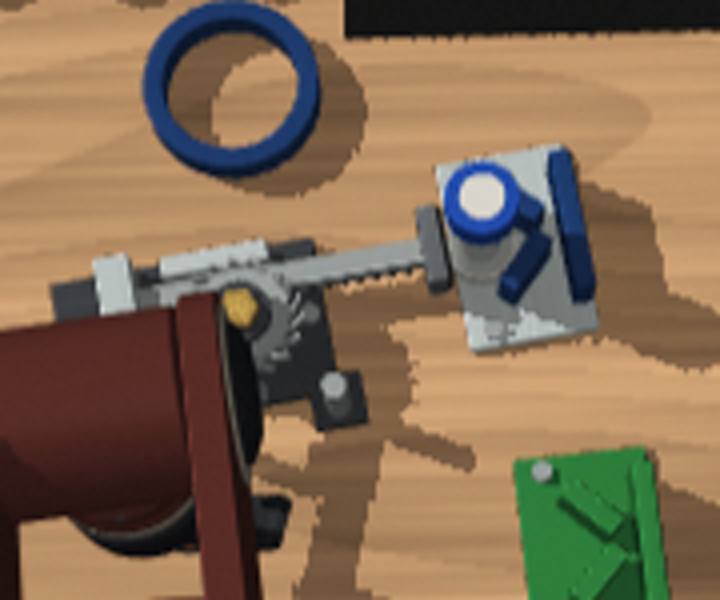

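Call:
step_arm --pt "3.0 0.05 1.08 0 0 0 -5.15" --pt "3.0 0.05 1.08 0 0 0 -5.15" --pt "3.0 0.05 1.08 0 0 0 -5.15" --pt "3.0 0.05 1.08 0 0 0 -5.15" --pt "3.0 0.05 1.08 0 0 0 -5.15"

```text
time_s: 16.6
tool_pos: [0.4842, 0.0841, 0.0934]
orientation: [-3.139, 0.001, 0.187]
force: [1.0, 0.6, -0.1]
width: 0.353
```

Call:
step_arm --pt "3.0 0.05 1.08 0 0 0 -5.15" --pt "3.0 0.05 1.08 0 0 0 -5.15" --pt "3.0 0.05 1.08 0 0 0 -5.15" --pt "3.0 0.05 1.08 0 0 0 -5.15" --pt "3.0 0.05 1.08 0 0 0 -5.15"

```text
time_s: 17.1
tool_pos: [0.5056, 0.0348, 0.0933]
orientation: [-3.139, -0.0, 0.636]
force: [1.0, 1.0, -0.3]
width: 0.354
```

Call:
step_arm --pt "3.0 0 0 0 0 0 0" --pt "3.0 0.03 -0.84 0 0 0 4" --pt "3.0 0.03 -0.84 0 0 0 4" --pt "3.0 0.03 -0.84 0 0 0 4"

```text
time_s: 17.5
tool_pos: [0.4932, 0.0567, 0.0935]
orientation: [3.141, -0.001, 0.417]
force: [2.9, -3.1, -2.1]
width: 0.352
```

Call:
step_arm --pt "3.0 0.01 -0.42 0 0 0 2"

```text
time_s: 17.6
tool_pos: [0.4915, 0.0607, 0.0935]
orientation: [3.141, -0.001, 0.384]
force: [1.7, -3.1, -2.3]
width: 0.349
```

Call:
step_arm --pt "3.0 0.01 -0.42 0 0 0 2"

```text
time_s: 17.7
tool_pos: [0.4902, 0.0644, 0.0935]
orientation: [3.141, -0.001, 0.35]
force: [2.6, -3.4, -1.3]
width: 0.349
```

```bash
python3 -c "
from h import *
rep('14')"
```

```text
t 17.7 r 0.1207 theta -0.173 yawtheta -0.184 z 0.0935 Fcw -4.06 Frad -1.33 Fz -1.29
```

View pics/top14.png

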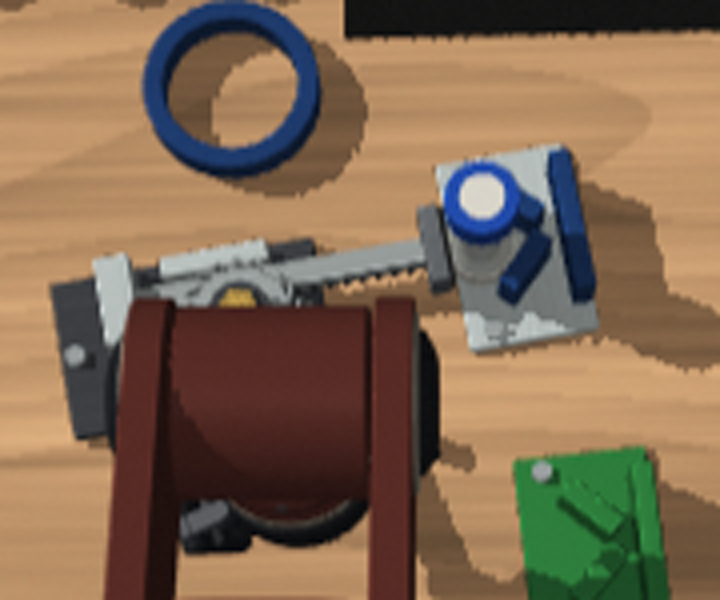

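Call:
step_arm --pt "3.0 0.01 -0.42 0 0 0 2"

```text
time_s: 17.9
tool_pos: [0.489, 0.068, 0.0935]
orientation: [3.141, -0.0, 0.316]
force: [2.6, -4.1, -1.6]
width: 0.349
```

Call:
step_arm --pt "3.0 0.01 -0.42 0 0 0 2"

```text
time_s: 18.0
tool_pos: [0.4877, 0.072, 0.0935]
orientation: [3.141, -0.0, 0.281]
force: [1.8, -3.5, -1.9]
width: 0.351
```

Call:
step_arm --pt "3.0 0.01 -0.42 0 0 0 2"

```text
time_s: 18.1
tool_pos: [0.4866, 0.0761, 0.0935]
orientation: [3.141, -0.0, 0.246]
force: [1.6, -3.5, -1.0]
width: 0.351
```

```bash
python3 -c "
from h import *
rep('15')"
```

```text
t 18.1 r 0.1208 theta -0.072 yawtheta -0.08 z 0.0935 Fcw -3.82 Frad -0.71 Fz -1.0
```

View pics/top15.png

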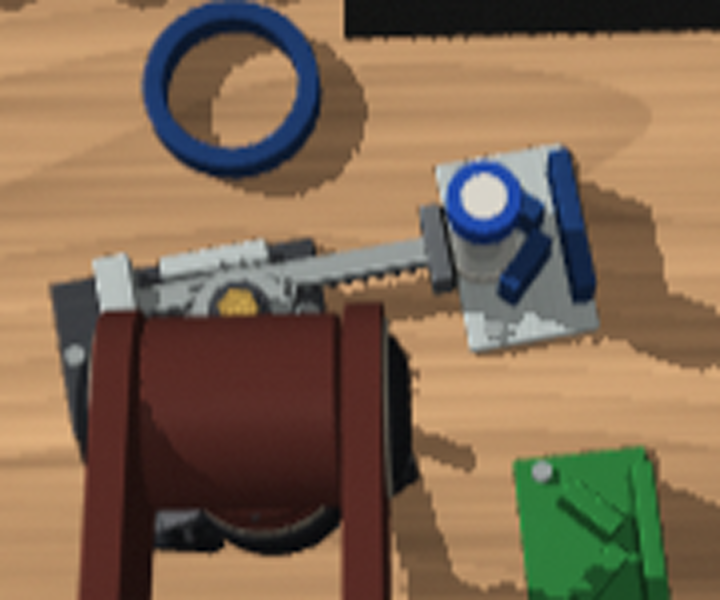

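The cap shifted about 1 mm, so the jaw is now sliding the cartridge. Smaller steps from here.

Call:
step_arm --pt "3.0 0.0 -0.31 0 0 0 1.5"

```text
time_s: 18.3
tool_pos: [0.486, 0.0789, 0.0935]
orientation: [3.141, -0.0, 0.221]
force: [2.6, -3.8, -1.3]
width: 0.353
```

Call:
step_arm --pt "3.0 0.0 -0.31 0 0 0 1.5"

```text
time_s: 18.4
tool_pos: [0.4853, 0.082, 0.0935]
orientation: [3.141, -0.0, 0.194]
force: [2.1, -4.5, -2.1]
width: 0.351
```

Call:
step_arm --pt "3.0 0.0 -0.31 0 0 0 1.5"

```text
time_s: 18.5
tool_pos: [0.4848, 0.0851, 0.0935]
orientation: [3.141, -0.0, 0.168]
force: [2.1, -3.3, -1.0]
width: 0.353
```

```bash
python3 -c "
from h import *
rep()"
```

```text
t 18.5 r 0.1208 theta 0.004 yawtheta -0.002 z 0.0935 Fcw -3.57 Frad -1.55 Fz -0.98
```

Call:
step_arm --pt "3.0 0.0 -0.26 0 0 0 1.25"

```text
time_s: 18.6
tool_pos: [0.4843, 0.0877, 0.0935]
orientation: [3.141, -0.0, 0.146]
force: [1.6, -2.8, -2.1]
width: 0.355
```

Call:
step_arm --pt "3.0 0.0 -0.26 0 0 0 1.25"

```text
time_s: 18.7
tool_pos: [0.484, 0.0903, 0.0936]
orientation: [3.141, -0.001, 0.124]
force: [3.7, -4.4, -2.4]
width: 0.352
```

Call:
step_arm --pt "3.0 0.0 -0.26 0 0 0 1.25"

```text
time_s: 18.8
tool_pos: [0.4837, 0.0928, 0.0936]
orientation: [3.141, -0.001, 0.102]
force: [2.9, -4.8, -3.7]
width: 0.352
```

```bash
python3 -c "
from h import *
rep('16')"
```

```text
t 18.8 r 0.1209 theta 0.068 yawtheta 0.064 z 0.0936 Fcw -5.04 Frad -2.38 Fz -3.68
```

View pics/top16.png

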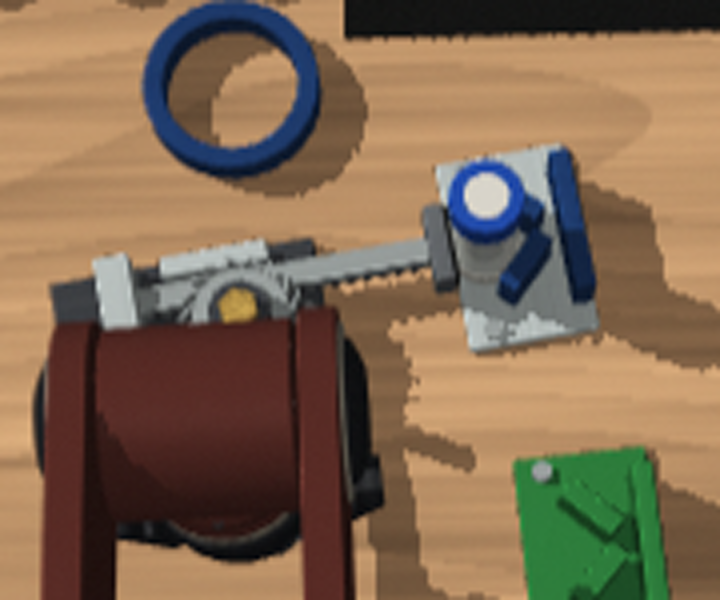

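Resistance is rising (5.0 N). Single fine steps now.

Call:
step_arm --pt "3.0 0.0 -0.1 0 0 0 0.5"

```text
time_s: 19.0
tool_pos: [0.4837, 0.0937, 0.0936]
orientation: [3.14, -0.001, 0.094]
force: [4.0, -5.1, -1.7]
width: 0.349
```

```bash
python3 -c "
from h import *
rep()"
```

```text
t 19.0 r 0.1208 theta 0.075 yawtheta 0.072 z 0.0936 Fcw -5.46 Frad -3.49 Fz -1.7
```

Call:
step_arm --pt "3.0 0.0 0 0 0 0 0"

```text
time_s: 19.1
tool_pos: [0.4836, 0.0939, 0.0936]
orientation: [3.141, -0.0, 0.094]
force: [2.4, -3.9, -2.2]
width: 0.352
```

```bash
python3 -c "
from h import *
rep()"
```

```text
t 19.1 r 0.1209 theta 0.077 yawtheta 0.072 z 0.0936 Fcw -4.14 Frad -2.04 Fz -2.22
```

Call:
step_arm --pt "3.0 0.0 -0.15 0 0 0 0.7"

```text
time_s: 19.2
tool_pos: [0.4835, 0.0951, 0.0936]
orientation: [3.14, -0.0, 0.082]
force: [3.2, -5.7, -2.5]
width: 0.351
```

```bash
python3 -c "
from h import *
rep()"
```

```text
t 19.2 r 0.1209 theta 0.088 yawtheta 0.084 z 0.0936 Fcw -5.91 Frad -2.74 Fz -2.52
```

Call:
step_arm --pt "3.0 0.0 -0.15 0 0 0 0.7"

```text
time_s: 19.3
tool_pos: [0.4834, 0.0965, 0.0936]
orientation: [3.14, -0.001, 0.069]
force: [4.6, -6.1, -1.7]
width: 0.353
```

```bash
python3 -c "
from h import *
rep()"
```

```text
t 19.3 r 0.1208 theta 0.099 yawtheta 0.097 z 0.0936 Fcw -6.36 Frad -4.17 Fz -1.73
```

Call:
step_arm --pt "3.0 0.0 -0.15 0 0 0 0.7"

```text
time_s: 19.4
tool_pos: [0.4833, 0.0978, 0.0935]
orientation: [3.14, -0.001, 0.057]
force: [3.6, -6.6, -1.9]
width: 0.351
```

```bash
python3 -c "
from h import *
rep()"
```

```text
t 19.4 r 0.1209 theta 0.11 yawtheta 0.109 z 0.0935 Fcw -6.78 Frad -3.25 Fz -1.9
```

Call:
step_arm --pt "3.0 0.0 -0.1 0 0 0 0.5"

```text
time_s: 19.5
tool_pos: [0.4833, 0.0989, 0.0935]
orientation: [3.14, -0.001, 0.049]
force: [4.1, -5.8, -2.7]
width: 0.352
```

```bash
python3 -c "
from h import *
rep('17')"
```

```text
t 19.5 r 0.1209 theta 0.119 yawtheta 0.117 z 0.0935 Fcw -5.97 Frad -3.85 Fz -2.69
```

View pics/top17.png

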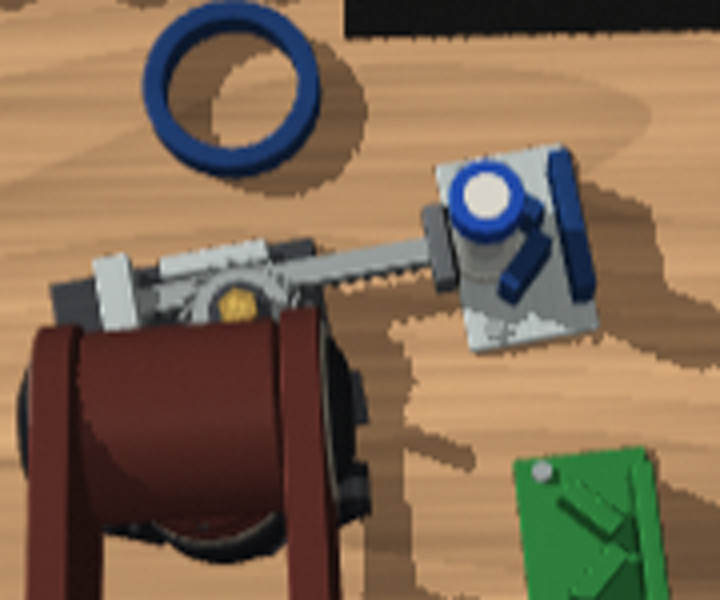

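View pics/scene17.png

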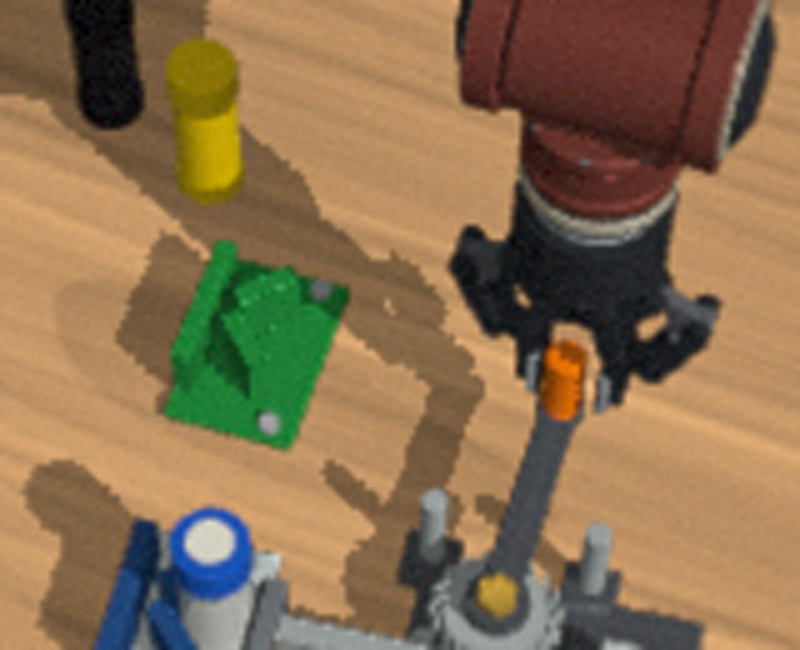

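Call:
step_arm --pt "3.0 0.0 -0.1 0 0 0 0.5"

```text
time_s: 19.7
tool_pos: [0.4832, 0.0999, 0.0936]
orientation: [3.14, -0.001, 0.04]
force: [3.6, -7.0, -2.2]
width: 0.35
```

```bash
python3 -c "
from h import *
rep()"
```

```text
t 19.7 r 0.1209 theta 0.127 yawtheta 0.126 z 0.0936 Fcw -7.18 Frad -3.37 Fz -2.22
```

7.2 N, clearly heavy and in the right band, so I stop here. Back the finger off, open, lift and retreat.

Call:
step_arm --pt "3.0 0 0.2 0 0 0 0" --pt "3.0 0 0.2 0 0 0 0" --pt "4.0 0 0 0 0 0 0" --pt "4.8 0 0 0 0 0 0" --pt "4.8 0 0 0 0 0 0"

```text
time_s: 20.2
tool_pos: [0.4828, 0.097, 0.0935]
orientation: [-3.141, 0.001, 0.04]
force: [0.9, 0.0, -0.2]
width: 0.563
```

Call:
step_arm --pt "4.8 0 0 -1 0 0 0" --pt "4.8 0 0 -2 0 0 0" --pt "4.8 0 0 -3 0 0 0" --pt "4.8 0 0 -4 0 0 0" --pt "4.8 0 0 -3 0 0 0"

```text
time_s: 20.7
tool_pos: [0.4835, 0.0969, 0.2269]
orientation: [-3.141, -0.003, 0.04]
force: [1.9, 0.7, -0.2]
width: 0.563
```

Call:
step_arm --pt "4.8 -3 0 0 0 0 0" --pt "4.8 -3 0 0 0 0 0" --pt "4.8 -2 0 0 0 0 0" --pt "4.8 0 0 0 0 0 0" --pt "4.8 0 0 0 0 0 0"

```text
time_s: 21.2
tool_pos: [0.4036, 0.0935, 0.2244]
orientation: [-3.141, -0.002, 0.04]
force: [-0.3, -0.1, -0.6]
width: 0.561
```

```bash
python3 -c "
from h import *
s=ctrl.state(); print(s['tool_pos'],s['force'],s['time_s'])
im=grab('top'); save(im,'top18.png',(160,110,480,330),2.5)
im=grab('scene'); save(im,'scene18.png',(180,170,420,350),3)
"
```

```text
[0.40355269 0.09352318 0.22439096] [-0.26916001 -0.08746628 -0.63571109] 21.2
```

View pics/top18.png

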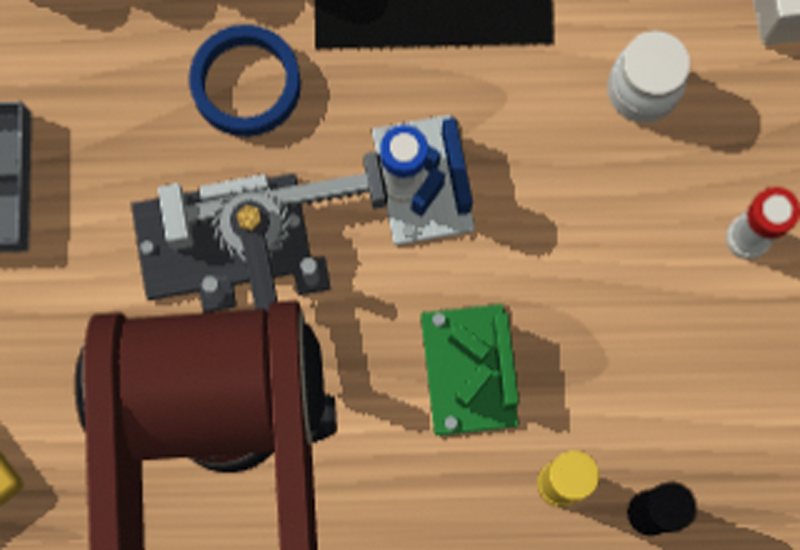

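View pics/scene18.png

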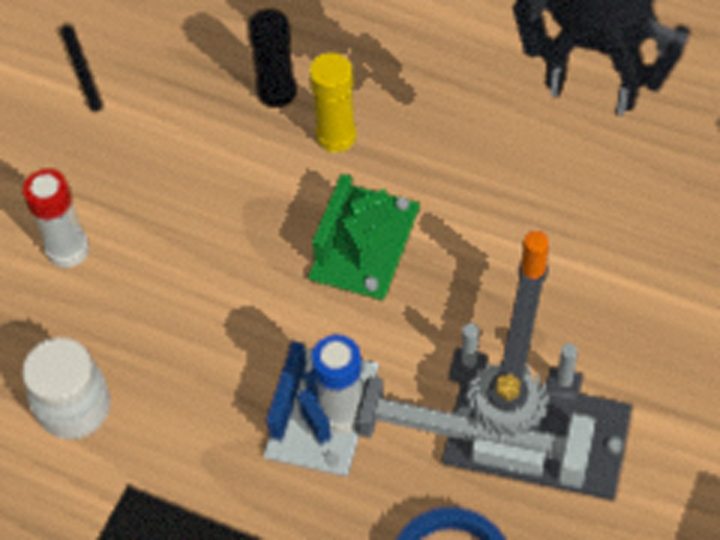

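The scene crop shows the cartridge upright at (338,380) between the V and the jaw at (370,405). The gripper is clear of everything, and the other objects haven't moved. Handing in.

```bash
python3 -c "
from cell import ctrl
print(ctrl.job_done())"
```

```text
the job is handed in; nothing more can be done
None
```

I stood the blue-capped cartridge in the blue V seat and let go of it. I then worked the ratchet lever through three tightening strokes, stopped when it went heavy, and handed the job in at about 21 s of the 64 s allowed.

**Clamping force:** the lever ran free at about 3.8 N. Once the cartridge was home, the push rose over about 0.06 rad to 7.2 N. By the figures given, that is a squeeze of roughly 31 N, well short of the 60 N that cracks it. One reading near the end was low (6.0 N between 6.8 and 7.2 N). I took it as noise and made one more 0.5° step.

**Final checks:** the last pictures show the cartridge upright between the jaw and the V. The lever is free, the gripper is clear with near-zero wrist force, and the objects in view are where they were. The screwdriver was outside the final crops, and the tray and meter were only partly in them.

**Camera disagreement:** the two cameras differed by 3–7 mm in x for most of the objects I measured. I used the top camera, and the grasp and placing agreed with it.

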